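# Set the strap cutter's click dial and lock it

## Task

Set the width of the bench strap cutter: turn its round click dial anticlockwise until it comes gently up against its end stop without forcing it, then turn it clockwise exactly four clicks from the stop, leaving it resting in the fourth click. Then swing the lock lever fully over, away from the robot, to lock the setting, and leave everything else on the bench where it is.

Things in the scene. Friction and masses are not known exactly. Their poses are not given: they have to be found in the camera images.
- cutter: bench strap cutter bolted down: grey bed plate 200 x 320 x 12 mm, dial gearbox at its right end, lock lever at its left end, fence on two rods between. Origin: centre of the bed's underside; x runs from its front (robot's side) to its back, y to its left, z up
- dial_grip (a point): where to grip the dial from above: on its upright axis, 24 mm above the gearbox top, fixed to the cutter (does not turn). The dial is a round knurled aluminium knob, 42 mm in diameter, its rim from 3 to 37 mm above the gearbox top. A grip of about 30 N turns it without slipping. Clear all round for open fingers
- gearbox_top (a point): on the dial's axis at the top of the dark 92 mm square gearbox, 52 mm above the bench. It holds the click detents, evenly spaced, 20 to 30 degrees apart: leaving one takes a torque rising to some 0.2 to 0.3 N m, which falls through zero half-way and then helps the dial into the next. Left alone the dial sits in a detent. It starts 1, 2 or 3 clicks clockwise of the stop
- fence (a joint): slide (m) of the fence, an upright aluminium plate 150 mm long that the dial drives by a screw: 0 with the dial at its end stop, growing clockwise by 1 to 2 mm a click. The stop lies in a detent and is springy, 5 N m per rad on top of the detent: a torque that passes 0.35 N m and keeps rising. More than 0.12 rad past it (about 0.8 N m) is forcing it
- lock_tip (a point): centre of the black ball, 26 mm in diameter, at the end of the lock lever, a 10 mm rod on a block at the left end of the cutter, 220 mm left of the dial. The ball is 75 mm from the pivot, 137 mm above the bench at mid-swing, and swings in the upright plane of the cutter's x axis
- lock (a joint): angle (rad) of the lock lever: 0 leaning 0.6 rad from upright to the cutter's front (robot's side), 1.2 fully over to the back (locked, against its end). It starts near 0. Friction keeps it where it is left; pushing the ball takes about 1 N
- hammer: hammer, 260 mm long, lying beside the strap cutter on its right; origin under its middle
- mallet: wooden mallet standing on its 66 mm wide head behind the cutter, 165 mm tall; origin under it
- jar: closed glue jar, 64 mm wide, 75 mm tall, behind the cutter; origin under it
- awl: awl with dark wooden handle, 150 mm long, lying to the left of the cutter; origin under its middle
- tin: small closed steel rivet tin, 32 mm wide, 22 mm tall, standing on the cutter's bed; origin under it
- brush: wooden brush, 160 mm long, lying to the left of the cutter; origin under its middle
- weight: brass cylinder weight, 40 mm wide, 30 mm tall, behind the cutter; origin under it

How it is judged (in metres and radians):
On the way, in this order (a step that is already met when the one before it is completed fails the run):
1. the dial is brought back to its end stop, the lock lever still open (value of joint fence below 0.0003 m and value of joint lock below 0.5 rad), for 0.1 s.
2. the dial rests four clicks clockwise of the stop, the lock lever still open (value of joint fence between 0.0056 and 0.0064 m and value of joint lock below 0.5 rad), for 0.3 s.
At the end, for the whole second after the job is handed in: The dial rests in the fourth click from its stop (the fence 5.6 to 6.4 mm from its stop position, neighbouring clicks being 1.5 mm off), the lock lever is over to at least 1.08 of its 1.2 rad and at rest (value of joint fence between 0.0056 and 0.0064 m and value of joint lock above 1.08 rad and velocity of joint lock below 0.05 rad/s); the robot touches nothing.
It fails at once if the dial is forced past its end stop by more than about 0.12 rad (value of joint fence below -0.00045 m).
It fails at once if another thing on the bench is moved by more than 20 mm (distance of any of hammer, mallet, jar, awl, tin, brush, weight from where it was at the start of the episode above 0.02 m).
It also fails if it takes over 72 s, if anything falls off the work surface, if the arm or the gripper's body presses on something with over 40 N, if the wrist force passes 120 N, or if a joint passes its speed limit or range.

## Robot

A 6-joint arm with a two-finger parallel gripper is mounted at the origin on the work surface. World frame = base frame: x ahead of the robot, y to its left, z up, the work surface at z = 0. Lengths are in m, angles in degrees, forces in N, time in s.
With the tool pointing down it reaches from about 0.4 to 0.825 m from the base axis. Payload 7 kg.
Tool frame: the origin (TCP) lies midway between the tips of the shut fingers; the grasp point (between the pads) lies 19 mm behind it; z points along the fingers, y is the line along which they close (so a half turn about z gives the same grasp; the last joint's range is limited). The gripper opens to 88 mm and grips with 3 to 60 N. Pads are 19 mm wide; open, the fingers measure 130 mm over their backs; the gripper's body (78 mm by 193 mm) begins 47 mm behind the grasp point.
Start: joints at [-54.54, 20.546, 0.682, 0, -70.136, -16.507], TCP at [0.219, -0.638, 0.227] pointing down, gripper open.
Joint ranges: [-176.03, 176.03], [-82.01, 121.73], [-58.28, 71.71], [-173.87, 95.51], [-174.79, -0.11], [-173.66, 173.66]. Speed limits (degrees/s): [136.94, 136.94, 172.46, 180, 180, 180].

## Interface

Orientations are given as a 3x3 rotation matrix whose columns are the frame's x, y, z axes.
In Python, from rig import robot gives the robot as it stands. Calls block until the motion is done:
- robot.goto(position, orientation): joint-space move of the TCP to a pose.
- robot.servo_line(position, ori=None, speed=0.15): straight line of the TCP; ori=None keeps the orientation; speed is the mean speed in m/s.
- robot.movej(angles): joint-space move.
- robot.move_gripper(opening): opening from 0.0 (shut) to 1.0 (fully open); the grip force is fixed at half the most; returns when the fingers have stopped.
- robot.dwell(seconds).
- robot.ik(position, orientation): joint angles nearest the present ones, or None.
- robot.grab_frame(name): name is "scene" or "top" or "wrist"; returns (picture, depth): 400x640x3 uint8, red, green, blue; 400x640 float32, m along the optical axis (not along the pixel's ray), 0 where there is no reading.
- robot.camera_info(name): a dict with "vfov" (degrees; the focal length in pixels is half the picture's height over the tangent of half this angle, whatever the lens; pixels are square), "cx", "cy" (the principal point, pixels), "view" (4x4, takes a point from world to camera coordinates); the wrist camera has in their place "T_tool_cam" (4x4, takes a point from camera to tool coordinates, whose origin is the TCP and whose axes are the flange's). Camera axes: x right, y down, z forward; pixel columns grow to the right and rows downward; lengths in m; the calibration is good to about 2 mm. A picture is of the moment at which its call begins: read the wrist's pose just before it. camera_info takes no time and is no camera call.
A pose or a line that the arm cannot do raises robot.Unreachable and nothing moves.
- robot.job_done(): hands the job in; it is judged then, once.
Readings, each from a call of its own:
- robot.read_t(): time.
- robot.read_qpos(): joint angles.
- robot.read_qvel(): joint speeds.
- robot.read_effort(): joint torques, N m.
- robot.read_position(): TCP position.
- robot.read_tcp_rot(): TCP orientation.
- robot.read_force(): force on the tool from outside, world axes, zero at the start.
- robot.read_ft_torque(): the same for the moment, N m.
- robot.read_grip_width(): opening from 0.0 (shut) to 1.0 (fully open).
- robot.read_finger_force(): force on a finger pad.
Only numpy, scipy, OpenCV 4.12 (cv2) and the standard library are available. Lean on these libraries where they do the work, as an engineer would, in place of code of your own. Each camera call takes 0.05 s, during which the arm holds its last target. There are 200 camera calls.

## Working session

There is one attempt and no reset: what is moved stays moved. The work goes in short steps, each a Python script; the robot and the scene stay as the last script left them, time stands still between calls to the robot, and variables do not carry over. Pictures are saved under pics/ and viewed, at most 10 in all, crops included, and the job is handed in when it is done.

```bash
mkdir -p pics; ls
python3 - <<'E'
from rig import robot
import cv2,numpy as np
for n in("scene","top"):
    p,d=robot.grab_frame(n); cv2.imwrite(f"pics/{n}0.png",p[...,::-1]); np.savez(f"{n}0.npz",p=p,d=d)
    i=robot.camera_info(n); print(n,i["vfov"],i["cx"],i["cy"]); print(np.round(i["view"],4).tolist())
print(robot.camera_info("wrist"), robot.read_tcp_rot(), robot.read_t())
E
```

```text
pics
scene 50.26920868214912 320.9832109933079 202.6105473608148
[[0.6308, 0.7759, 0.0123, -0.468], [0.6423, -0.5132, -0.5693, -0.319], [-0.4354, 0.367, -0.8221, 1.3253], [0.0, 0.0, 0.0, 1.0]]
top 49.317669104411124 318.5685217811946 196.09412292655605
[[-0.0171, -0.9998, -0.014, 0.0938], [-0.9967, 0.0181, -0.0791, 0.6394], [0.0793, 0.0126, -0.9968, 1.0045], [0.0, 0.0, 0.0, 1.0]]
{'vfov': 59.79475858611994, 'cx': 324.4719943059381, 'cy': 194.09460589108707, 'T_tool_cam': array([[ 9.02064845e-04, -9.64713330e-01, -2.63300925e-01,
         6.99847411e-02],
       [ 9.99999593e-01,  8.62195571e-04,  2.66967986e-04,
         2.00051555e-04],
       [-3.05306832e-05, -2.63301059e-01,  9.64713715e-01,
        -1.58916233e-01],
       [ 0.00000000e+00,  0.00000000e+00,  0.00000000e+00,
         1.00000000e+00]])} [[-9.45819564e-01 -3.24692102e-01 -6.24931587e-04]
 [-3.24692667e-01  9.45818620e-01  1.34578972e-03]
 [ 1.54104637e-04  1.47578495e-03 -9.99998899e-01]] 0.1
```

View pics/top0.png

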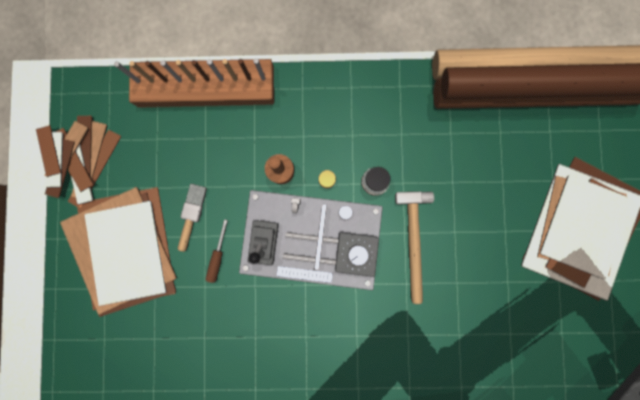

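View pics/scene0.png

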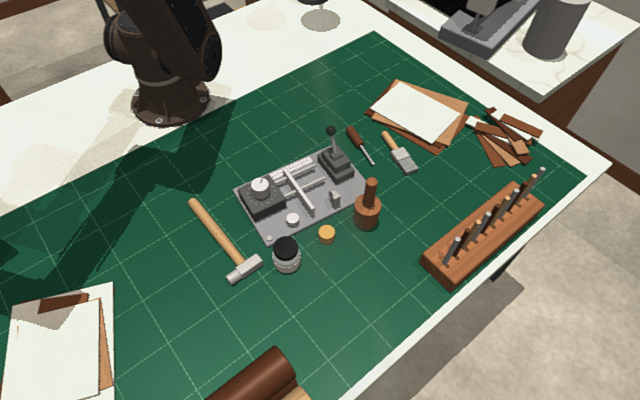

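The top view shows the cutter with the dial at about (359,256), gearbox around it, ball at (254,257), and bed corners near (252,192), (382,207), (374,289) and (241,272). The scene view shows the dial at (261,186) and the ball at (331,131).

```bash
cat > h.py <<'E'
import numpy as np,cv2
from rig import robot
def cam(n):
    i=robot.camera_info(n); f=200/np.tan(np.radians(i["vfov"]/2))
    if n=="wrist":
        T=np.eye(4); T[:3,:3]=robot.read_tcp_rot(); T[:3,3]=robot.read_position(); C=T@i["T_tool_cam"]
    else: C=np.linalg.inv(i["view"])
    return f,i["cx"],i["cy"],C
def ray(c,u,v):
    f,cx,cy,C=c; return C[:3,3],C[:3,:3]@np.array([(u-cx)/f,(v-cy)/f,1])
def onz(c,u,v,z):
    o,d=ray(c,u,v); return o+d*(z-o[2])/d[2]
def two(c1,p1,c2,p2):
    o1,d1=ray(c1,*p1);o2,d2=ray(c2,*p2)
    s=np.linalg.lstsq(np.c_[d1,-d2],o2-o1,rcond=None)[0]
    a,b=o1+s[0]*d1,o2+s[1]*d2; return (a+b)/2,np.linalg.norm(a-b)
E
python3 - <<'E'
from h import *
t,s=cam("top"),cam("scene"); np.set_printoptions(precision=4,suppress=True)
P=[onz(t,*p,.012) for p in((252,192),(382,207),(374,289),(241,272))]
print(P); print([np.linalg.norm(P[i]-P[i-1]) for i in range(4)], np.mean(P,0))
for a,b in((0,1),(3,2)): d=P[a]-P[b]; print(np.degrees(np.arctan2(-d[0],d[1])))
print("dial",onz(t,359,256,.089),two(t,(359,256),s,(260.5,184)))
print("ball",two(t,(254,257),s,(331,131)))
print("tin",onz(t,346,213,.034),"mallet,jar",onz(t,278,165,.165),onz(t,376,177,.075))
D=np.load("top0.npz")["d"]; print(D[250:262:4,352:366:4])
E
```

```text
[array([0.6548, 0.2426, 0.012 ]), array([ 0.6132, -0.0683,  0.012 ]), array([ 0.4203, -0.044 ,  0.012 ]), array([0.4649, 0.2697, 0.012 ])]
[np.float64(0.19185565477167058), np.float64(0.3136840054701352), np.float64(0.19433815800173923), np.float64(0.3168208627068164)] [0.5383 0.1    0.012 ]
-7.63213330299989
-8.081245202086736
dial [ 0.5025 -0.0047  0.089 ] (array([ 0.5045, -0.0017,  0.0895]), np.float64(0.007158416511656989))
ball (array([0.5071, 0.2201, 0.1312]), np.float64(0.0021378319553353427))
tin [0.5995 0.019  0.034 ] mallet,jar [0.6956 0.1632 0.165 ] [ 0.6779 -0.0484  0.075 ]
[[0.9548 0.958  0.9575 0.9582]
 [0.9542 0.9555 0.9521 0.954 ]
 [0.9545 0.9535 0.9541 0.9531]]
```

```bash
cat >> h.py <<'E'
def down(h):  # tool pointing down, tool x at world heading h (deg)
    a=np.radians(h); x=np.array([np.cos(a),np.sin(a),0]); z=np.array([0,0,-1.]); return np.c_[x,np.cross(z,x),z]
E
python3 - <<'E'
from h import *
np.set_printoptions(precision=4,suppress=True)
R=down(270)
robot.goto([.503,-.003,.19],R); print(robot.read_t(),robot.read_qpos(),robot.read_position())
c=cam("wrist"); p,d=robot.grab_frame("wrist"); cv2.imwrite("pics/w1.png",p[...,::-1]); np.savez("w1.npz",p=p,d=d,C=c[3])
print(robot.read_t(),robot.read_force(),robot.read_ft_torque())
E
```

```text
2.575 [ 22.0076   5.9277 -23.6952   0.0033 -60.3826 -22.0712] [ 0.5031 -0.0036  0.19  ]
2.625 [ 0.3987 -0.7215  0.5683] [0.0076 0.0895 0.0178]
```

View pics/w1.png

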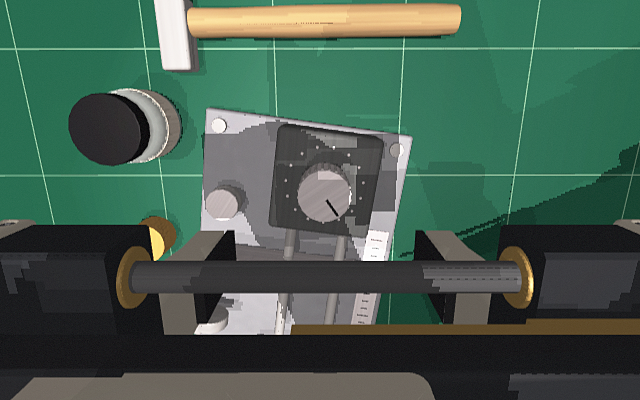

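The wrist view shows the dial top face at about (325,194) with its pointer mark, and the gearbox corners at about (280,124), (383,139), (368,238) and (270,226). Refining from that.

Run:
```python
from h import *
np.set_printoptions(precision=4,suppress=True)
z=np.load("w1.npz"); p=z["p"]; d=z["d"]; c=list(cam("wrist")); c[3]=z["C"]; f=c[0]
vv,uu=np.mgrid[:400,:640]; r=np.stack([(uu-c[1])/f*d,(vv-c[2])/f*d,d],-1)@c[3][:3,:3].T+c[3][:3,3]
m=(np.hypot(r[...,0]-.503,r[...,1]+.003)<.045)
top=m&(abs(r[...,2]-.089)<.006)
g=(np.hypot(r[...,0]-.503,r[...,1]+.003)<.08)&(abs(r[...,2]-.052)<.006)
for n,k in(("dial",top),("gear",g)):
    k=cv2.morphologyEx(k.astype(np.uint8),cv2.MORPH_OPEN,np.ones((3,3)))
    P=r[k>0]; print(n,len(P),np.median(P,0)); print(cv2.minEnclosingCircle(P[:,:2].astype(np.float32)),cv2.minAreaRect((P[:,:2]*1000).astype(np.float32)))
    print((P[:,:2].min(0)+P[:,:2].max(0))/2,np.ptp(P[:,:2],0))
C=cv2.HoughCircles(cv2.medianBlur(cv2.cvtColor(p,cv2.COLOR_RGB2GRAY),5),cv2.HOUGH_GRADIENT,1,50,param1=100,param2=20,minRadius=18,maxRadius=40)[0]
for q in C:
    if 250<q[0]<400 and 120<q[1]<240: print(q,onz(c,q[0],q[1],.089))
print([onz(c,*q,.052) for q in((280,124),(383,139),(368,238),(270,226))], np.mean([onz(c,*q,.052) for q in((280,124),(383,139),(368,238),(270,226))],0))
```

```text
dial 2245 [ 0.5041 -0.0024  0.0899]
((0.5042276382446289, -0.0010952185839414597), 0.02153567597270012) ((504.2037048339844, -1.4063796997070312), (42.312957763671875, 41.500450134277344), 77.25727844238281)
[ 0.5041 -0.0016] [0.0424 0.0417]
gear 7934 [ 0.5041 -0.0132  0.0528]
((0.5042368173599243, -0.0015971623361110687), 0.06255783885717392) ((504.0950012207031, -0.8588676452636719), (92.38867950439453, 92.25438690185547), 82.1768798828125)
[ 0.5036 -0.0015] [0.101 0.101]
[324.5 194.5  27.1] [ 0.5037 -0.0026  0.089 ]
[array([ 0.541 , -0.0538,  0.052 ]), array([ 0.4541, -0.0413,  0.052 ]), array([0.4638, 0.0488, 0.052 ]), array([0.5532, 0.0371, 0.052 ])] [ 0.503  -0.0023  0.052 ]
```

Run:
```python
from h import *
np.set_printoptions(precision=4,suppress=True)
R=down(270)
robot.servo_line([.504,-.0015,.058],R,speed=.08); print(robot.read_t(),robot.read_position(),robot.read_force(),robot.read_ft_torque())
robot.move_gripper(0); robot.dwell(.2)
print(robot.read_t(),robot.read_position(),robot.read_force(),robot.read_ft_torque(),robot.read_grip_width()*.088,robot.read_finger_force())
q=np.array(robot.read_qpos()); t0=robot.read_t()
for k in(1,2,3,4):
    q[5]+=2; robot.movej(q); print(robot.read_t(),robot.read_qpos()[5],robot.read_ft_torque(),robot.read_force())
```

```text
4.425 [ 0.5043 -0.0014  0.0584] [0.779  0.0769 0.6812] [ 0.0023  0.1244 -0.0303]
5.425 [ 0.5037 -0.0015  0.058 ] [-2.5076  0.2707  2.2761] [ 0.34    1.0733 -0.033 ] 0.041517636414928144 29.999069273471832
5.675 -20.244554714686654 [ 0.2022  0.7832 -0.2081] [-2.8706  1.1562  1.9333]
5.925 -18.266423403726982 [ 0.2431  0.8786 -0.2129] [-2.6233  0.9061  2.114 ]
6.175 -16.270587765649633 [ 0.2454  0.9353 -0.1422] [-2.0427  0.3746  2.7812]
6.425 -14.272793711037382 [ 0.2085  1.0307 -0.1486] [-2.2094  0.6121  2.7669]
```

Run:
```python
from h import *
np.set_printoptions(precision=3,suppress=True)
q=np.array(robot.read_qpos()); q[5]=-14.27; L=[]
while q[5]<85:
    q[5]+=1.5; robot.movej(q); a=robot.read_qpos()[5]; t=robot.read_ft_torque()[2]; L.append((a,t))
    if t<-.42: break
robot.dwell(.1); print(np.array(L).round(2).tolist()); print(robot.read_t(),robot.read_qpos()[5],robot.read_ft_torque(),robot.read_force())
```

```text
[[-12.84, -0.09], [-11.33, -0.0], [-9.83, 0.02], [-8.33, 0.05], [-6.83, 0.09], [-5.33, 0.11], [-3.83, 0.19], [-2.33, 0.22], [-0.83, 0.28], [0.66, 0.17], [2.16, -0.07], [3.66, -0.23], [5.17, -0.22], [6.67, -0.22], [8.17, -0.14], [9.67, -0.07], [11.17, -0.08], [12.66, -0.03], [14.15, 0.04], [15.64, -0.02], [17.13, 0.04], [18.62, 0.14], [20.11, 0.17], [21.6, 0.22], [23.1, 0.22], [24.59, 0.26], [26.08, 0.03], [27.55, -0.3], [29.05, -0.39], [30.55, -0.41], [32.04, -0.47]]
14.275 32.02976524217364 [-0.126  1.655 -0.484] [-3.705  0.234  5.218]
```

Run:
```python
from h import *
q=np.array(robot.read_qpos()); L=[]; n=0; armed=True
while q[5]>-78 and n<5:
    q[5]-=2 if not armed else 1.5; robot.movej(q); a=robot.read_qpos()[5]; t=robot.read_ft_torque()[2]; L.append((a,t))
    if t<-.12: armed=True
    if armed and t>-.03: n+=1; armed=False; print("detent",n-1,a)
print(np.array(L).round(2).tolist()); print(robot.read_t(),robot.read_ft_torque(),robot.read_force())
```

```text
detent 0 25.97382415261683
detent 1 0.6036494672782172
detent 2 -22.89916965411665
detent 3 -47.375130046612206
detent 4 -70.38482217039207
[[30.33, -0.48], [28.82, -0.43], [27.36, -0.32], [25.97, 0.01], [24.07, 0.27], [22.09, 0.21], [20.1, 0.15], [18.11, 0.12], [16.1, 0.04], [14.1, -0.03], [12.11, -0.06], [10.11, -0.09], [8.1, -0.16], [6.6, -0.2], [5.09, -0.25], [3.59, -0.22], [2.1, -0.05], [0.6, 0.16], [-1.39, 0.24], [-3.39, 0.17], [-5.4, 0.12], [-7.39, 0.09], [-9.39, 0.0], [-11.39, -0.06], [-13.39, -0.03], [-15.39, -0.13], [-16.9, -0.12], [-18.41, -0.22], [-19.91, -0.25], [-21.4, -0.14], [-22.9, 0.13], [-24.89, 0.27], [-26.89, 0.23], [-28.89, 0.11], [-30.89, 0.07], [-32.89, 0.03], [-34.89, -0.01], [-36.89, -0.13], [-38.4, -0.06], [-39.9, -0.14], [-41.4, -0.22], [-42.91, -0.25], [-44.4, -0.31], [-45.89, -0.05], [-47.38, 0.15], [-49.37, 0.25], [-51.38, 0.16], [-53.38, 0.11], [-55.38, 0.02], [-57.39, -0.0], [-59.39, -0.06], [-61.4, -0.12], [-62.9, -0.15], [-64.4, -0.22], [-65.91, -0.21], [-67.41, -0.23], [-68.9, -0.22], [-70.38, 0.01]]
28.775 [ 0.03148014 -2.02615147  0.01086417] [ 5.78345617 -0.86071815  0.08015342]
```

Run:
```python
from h import *
np.set_printoptions(precision=4,suppress=True)
robot.dwell(.4); robot.move_gripper(1.0); robot.dwell(.4)
p=np.array(robot.read_position()); print(robot.read_t(),robot.read_force(),robot.read_ft_torque(),robot.read_grip_width())
robot.servo_line([p[0],p[1],.24],speed=.15)
robot.goto([.507,.20,.26],down(172.2)); robot.move_gripper(0); robot.dwell(.2)
c=cam("wrist"); p,d=robot.grab_frame("wrist"); cv2.imwrite("pics/w2.png",p[...,::-1]); np.savez("w2.npz",p=p,d=d,C=c[3])
p,d=robot.grab_frame("top"); cv2.imwrite("pics/t2.png",p[140:340,200:440,::-1])
print(robot.read_t(),robot.read_qpos(),robot.read_position())
```

```text
30.5083 [-0.4117  1.1089  0.6467] [ 0.0267 -0.0031 -0.0605] 0.997833834418068
34.7167 [  42.1309    7.0874  -12.8074   -0.0005  -70.1039 -139.9331] [0.507 0.2   0.26 ]
```

View pics/w2.png

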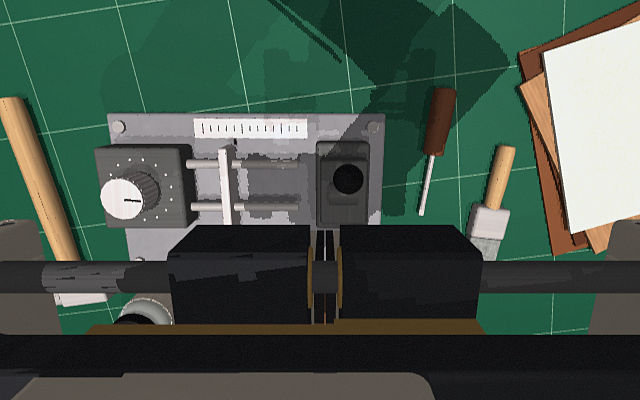

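The wrist view shows the black ball at (348,179), lever still open, and the dial at about (122,198) undisturbed.

Run:
```python
from h import *
np.set_printoptions(precision=4,suppress=True)
z=np.load("w2.npz"); d=z["d"]; c=list(cam("wrist")); c[3]=z["C"]; f=c[0]
for zz in (.118,.124,.131): print(onz(c,348,179,zz))
for u,v in((348,179),(345,176),(351,182)):
    o,r=ray(c,u,v); print(o+r*d[v,u])
```

```text
[0.508  0.2215 0.118 ]
[0.5066 0.2213 0.124 ]
[0.505 0.221 0.131]
[0.5018 0.2205 0.1445]
[0.4994 0.2185 0.1428]
[0.5045 0.2226 0.1452]
```

Run:
```python
from h import *
np.set_printoptions(precision=3,suppress=True)
R=down(172.2); a=np.radians(-7.8); ex=np.array([np.cos(a),np.sin(a),0])
P=np.array([.534,.2165,.117])
robot.goto([*(P-.085*ex)[:2],.2],R); robot.servo_line(P-.085*ex,R,speed=.1); robot.dwell(.2)
f0=np.array(robot.read_force())
robot.servo_line(P-.03*ex,speed=.08)
s=-.03; L=[]
while s<.032:
    s+=.004 if s<.01 else .002; robot.servo_line(P+s*ex,speed=.05); f=(np.array(robot.read_force())-f0)@ex; L.append((round(s,3),round(f,2)))
    if f<-6: break
print(L,robot.read_t()); 
robot.servo_line(P+(s-.09)*ex,speed=.15); p=np.array(robot.read_position()); robot.servo_line([p[0],p[1],.26],speed=.2)
c=cam("wrist"); p,d=robot.grab_frame("wrist"); cv2.imwrite("pics/w3.png",p[...,::-1])
p,d=robot.grab_frame("scene"); cv2.imwrite("pics/s3.png",cv2.resize(p[90:290,180:440,::-1],None,fx=3,fy=3)); print(robot.read_t())
```

```text
[(-0.026, np.float64(0.23)), (-0.022, np.float64(0.16)), (-0.018, np.float64(0.67)), (-0.014, np.float64(-0.97)), (-0.01, np.float64(0.02)), (-0.006, np.float64(-0.36)), (-0.002, np.float64(0.01)), (0.002, np.float64(-0.12)), (0.006, np.float64(1.02)), (0.01, np.float64(0.5)), (0.012, np.float64(-0.67)), (0.014, np.float64(-0.77)), (0.016, np.float64(-1.55)), (0.018, np.float64(-0.77)), (0.02, np.float64(-4.67)), (0.022, np.float64(-11.97))] 41.1833
42.9
```

View pics/w3.png

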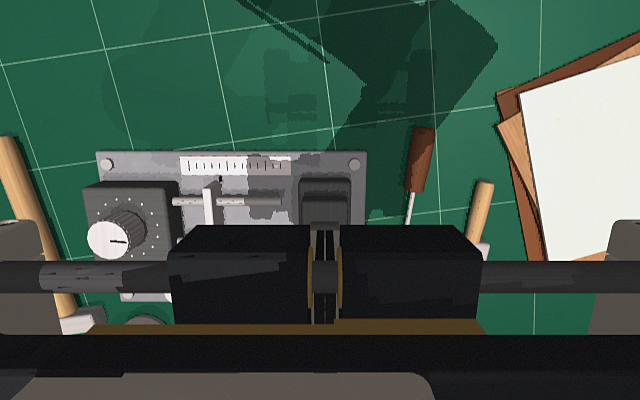

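View pics/s3.png

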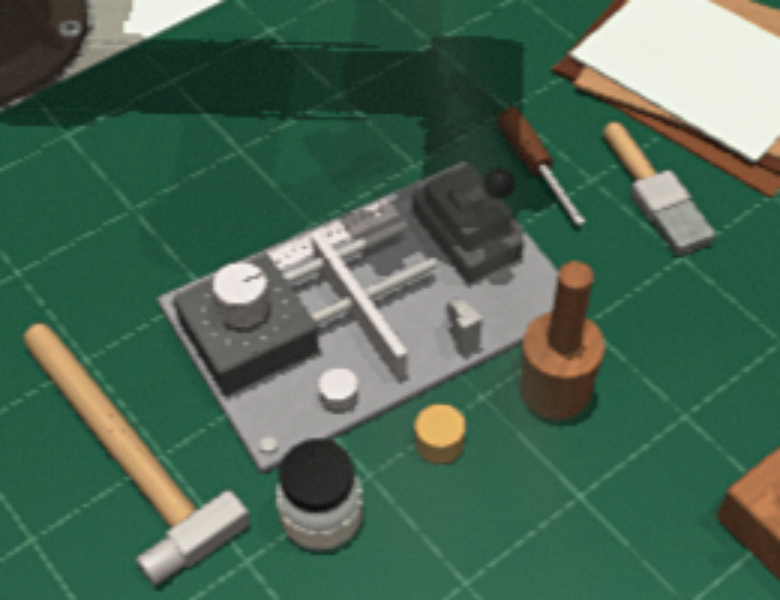

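The scene crop shows the lever over to the back, ball at (499,183) in the crop, which is (346,151) in the full picture. The other items are where they were. The push met its end at 0.020 m, as predicted. I'll check the ball against its expected locked position, then hand in.

Run:
```python
from h import *
f,cx,cy,C=cam("scene")
def pr(l):
    a=np.radians(-7.8); ex=np.array([np.cos(a),np.sin(a),0]); th=l-.6
    X=np.array([.534,.2165,.062])+.075*(np.sin(th)*ex+np.array([0,0,np.cos(th)])); k=np.linalg.inv(C)@np.r_[X,1]; return np.array([cx+f*k[0]/k[2],cy+f*k[1]/k[2]])
for l in(.2,.9,1.08,1.2): print(l,pr(l))
if np.linalg.norm(pr(1.2)-[346.3,151])<5 and robot.read_t()<65: print(robot.job_done())
```

```text
0.2 [330.17326409 130.54978898]
0.9 [341.23938861 142.81847829]
1.08 [343.87888405 147.47568806]
1.2 [345.48126537 150.76030208]
the job is handed in; nothing more can be done
None
```

I handed the job in at about 43 s: the dial was turned to its stop and then four clicks clockwise, the lock lever is fully over to the back, nothing else on the bench looks moved, and no verdict came back.

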